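# Unclamp the polishing cup and roll the pinballs into the tray

## Robot

A 7-joint arm with a two-finger parallel gripper is mounted at the origin on the work surface. World frame = base frame: x ahead of the robot, y to its left, z up, the work surface at z = 0. Lengths are in m, angles in rad, forces in N, time in s.
With the tool pointing down it reaches from about 0.375 to 0.925 m from the base axis. Payload 3.1 kg.
Tool frame: the origin (TCP) lies between the finger pads; the fingertips stand 19 mm ahead of it and the grasp point (between the pads) is the TCP; z points along the fingers, y is the line along which they close (so a half turn about z gives the same grasp; the last joint's range is limited). The gripper opens to 85 mm and grips with 20 to 120 N. Pads are 22 mm wide; open, the fingers measure 114 mm over their backs; the gripper's body (76 mm by 85 mm) begins 54 mm behind the grasp point. The pads swing forward as they close: fully open they stand 13 mm farther back than shut.
Start: joints at [-1.271, 0.383, 0.044, 1.598, -0.018, 1.161, -0.05], TCP at [0.252, 0.599, 0.25] pointing down, gripper open.
Joint ranges: [-2.61, 2.61], [-0.41, 2.15], [-1.48, 1.57], [0, 2.5], [-1.57, 4.71], [0.05, 1.97], [-2.85, 2.85]. Speed limits (rad/s): [2.79, 2.79, 3.14, 3.14, 3.14, 3.14, 3.14].

## Interface

Orientations are given as a unit quaternion [x, y, z, w].
In Python, from bench import move_ptp, movel, move_j, move_gripper, pause, inverse_kinematics, read_camera, camera_params, MotionError, sign_off, look_for, tip_of, read_time_s, read_qpos, read_joint_vel, read_effort, read_eef_pos, read_tcp_rot, read_ft_force, read_ft_torque, read_finger_gap, read_grasp_force gives the robot as it stands. Calls block until the motion is done:
- move_ptp(position, orientation): joint-space move of the TCP to a pose.
- movel(position, orientation=None, speed=0.15): straight line of the TCP; orientation=None keeps the orientation; speed is the mean speed in m/s.
- move_j(angles): joint-space move.
- move_gripper(opening, effort=None): finger opening in m; effort is the grip in N (None keeps the last); returns when the fingers have stopped.
- pause(seconds).
- inverse_kinematics(position, orientation): joint angles nearest the present ones, or None.
- read_camera(name): name is "side" or "top" or "wrist"; returns the picture (420x560x3 uint8, red, green, blue); there is no depth.
- camera_params(name): a dict with "K" (3x3 intrinsics, pixels), "camera_from_world" (4x4, takes a point from world to camera coordinates). Camera axes: x right, y down, z forward; pixel columns grow to the right and rows downward; lengths in m; the calibration is good to about 2 mm. A picture is of the moment at which its call begins: read the wrist's pose just before it. camera_params takes no time and is no camera call; for the wrist camera it gives the pose at the moment of the call.
A pose or a line that the arm cannot do raises MotionError and nothing moves.
- sign_off(): hands the job in; it is judged then, once.
Trained networks look in the newest picture that a camera, given by its name, has taken for a name from the list of things; names that differ only in an ending like _2 or _b are one class to them, and where a whole thing is asked for, a point or a joint stands for the part that bears it (a point fixed in the world has none). Each returns a list of dicts, best first, with "confidence" (0 to 1); they miss things now and then, are a little off and sometimes report something else, mostly with a low value. They report only what shows in the picture. A call takes as long as a camera call. They do not tell look-alikes from the thing itself.
- look_for(camera, name): "at" ([column, row] in pixels, amid what is visible of it).
- tip_of(camera, name): "at" ([column, row] in pixels: a listed point, or the origin of a listed thing).
Readings, each from a call of its own:
- read_time_s(): time.
- read_qpos(): joint angles.
- read_joint_vel(): joint speeds.
- read_effort(): joint torques, N m.
- read_eef_pos(): TCP position.
- read_tcp_rot(): TCP orientation.
- read_ft_force(): force on the tool from outside, world axes, zero at the start.
- read_ft_torque(): the same for the moment, N m.
- read_finger_gap(): finger opening in m.
- read_grasp_force(): force on a finger pad.
Only numpy, scipy, OpenCV 4.12 (cv2) and the standard library are available. Lean on these libraries where they do the work, as an engineer would, in place of code of your own. Each camera call takes 0.05 s, during which the arm holds its last target. There are 200 camera calls.

## Task

The pinballs are polished: throw the toggle clamp on the polisher fully open, take the six-sided cup of balls out, rest its lip lightly on the edge of the metal ball tray before any ball leaves it, then tip it up so that all six balls roll in gently without being dropped from a height. The tray stands loose: do not push it along, tip it or lean hard on it. Finish by standing the empty cup upright on the bench top beside the tray, and leave the clamp open and the other pinball parts alone.

Things in the scene. Friction and masses are not known exactly. Their poses are not given: they have to be found in the camera images.
- polisher: bench ball polisher, fixed: grey housing 140 mm along x, from -80 to +136 mm along y, with an aluminium shake plate on top, 55 mm above the bench. Origin on the bench under the centre of the cup's nest; its own +y points from the nest to the toggle clamp. Four lugs 5 mm high on the diagonals, 61 to 67 mm from the centre, keep the cup's foot from sliding: the cup lifts straight up
- clamp_pivot (a point): pivot of the clamp's bar in its base, 83 mm above the bench, 104 mm along the polisher's +y; axes as the polisher's. Open, the bar stands up there to about 140 mm above the bench
- handle_end (a point): top end of the clamp's handle (black rubber sleeve 18 mm thick on the last 72 mm). It swings with a radius of about 108 mm about a pin that starts 10 mm nearer the cup than clamp_pivot, same height. Clamped: upright, 191 mm above the bench. Open: thrown back about 90 degrees to lie level, 105 mm beyond clamp_pivot along the polisher's +y, 94 mm above the bench
- clamp (a joint): lift of the vertical toggle clamp's bar, rad: 0 = its rubber foot holds down the cup's flange, 1.3 = fully open. A linkage drives it from the upright handle, which is pushed back along the polisher's +y, away from the cup: about 5 N near the top of the sleeve to break it over centre, less after that; thrown right back it stays. Pulling on the cup does not open it
- cup: grey six-sided open cup, 0.2 kg empty: 68 mm across flats, 78 across corners, 95 tall, walls 3 mm and upright, inner floor 8 mm up, on a round foot flange 116 mm across, 8 thick. Origin at the centre of the underside, z to the mouth. Flats face its +x, -x and every 60 degrees, corners +y, -y. Balls start to leave at 70 to 85 degrees of tilt, the last by about 105; one may hang back and need a rock
- cup_rim (a point): centre of the cup's mouth, 95 mm up its axis. At the start the cup stands in the polisher's nest, underside 55 mm above the bench, the clamp's foot on its flange. A hand that grasps it across two flats, leaning about 45 degrees away from the pouring side, can tip it the full way
- tray: open rectangular bare-metal tray standing loose on the bench, 160 mm along its x, 120 mm along its y, 78 mm tall, walls and floor 4 mm, 0.5 kg. Origin at the centre of the underside. It slides at a few newtons of sideways push. With the cup's lip on its edge, the cup's foot clears the bench only at 50 degrees of tilt or more
- ball1: polished chrome-steel pinball, a 27 mm sphere of 80 g; origin at its centre (the axes turn with it). All six lie in the cup at the start, in two layers of three
- ball2: polished chrome-steel pinball, a 27 mm sphere of 80 g; origin at its centre (the axes turn with it). All six lie in the cup at the start, in two layers of three
- ball3: polished chrome-steel pinball, a 27 mm sphere of 80 g; origin at its centre (the axes turn with it). All six lie in the cup at the start, in two layers of three
- ball4: polished chrome-steel pinball, a 27 mm sphere of 80 g; origin at its centre (the axes turn with it). All six lie in the cup at the start, in two layers of three
- ball5: polished chrome-steel pinball, a 27 mm sphere of 80 g; origin at its centre (the axes turn with it). All six lie in the cup at the start, in two layers of three
- ball6: polished chrome-steel pinball, a 27 mm sphere of 80 g; origin at its centre (the axes turn with it). All six lie in the cup at the start, in two layers of three
- gate_frame: test frame, fixed to the bench: plywood base 75 x 150 mm with a steel yoke 100 mm tall in which a one-way wire ball gate hangs on its pivot; origin at the centre of the underside. Not part of the job
- post_cap: translucent domed post cap 68 mm across, 29 mm tall, lying loose; origin at the centre of the underside. Leave alone
- saucer_cup: shallow round brass saucer cup 80 mm across, 24 mm tall, loose; origin at the centre of the underside. Leave alone
- spinner: spinner target: plastic plate on a wire in a steel bracket 100 mm wide along its y, 34 mm deep, about 58 mm tall, loose; origin at the centre of the underside. Leave alone
There are look-alikes about, which are no part of the job. What is shaped like the cup but turquoise is not meant. Leave any purple look-alike of the tray alone.

How it is judged:
On the way, in this order (a step that is already met when the one before it is completed fails the run):
1. the toggle clamp is thrown open (value of joint clamp above 1.1 rad), for 0.2 s.
2. the cup, tilted and still holding all six balls, rests its lip on the tray's edge (contact force between cup and tray above 0.3 N and angle between cup's own z axis and vertical above 0.35 rad and height (world z) of cup_rim above 0.07 m and distance between each of ball1, ball2, ball3, ball4, ball5, ball6 and cup below 0.11 m), for 0.1 s.
3. the cup has been tipped up and all six balls have left it for the tray (x of ball1 in the frame of tray between -0.08 and 0.08 m and y of ball1 in the frame of tray between -0.06 and 0.06 m and z of ball1 in the frame of tray between 0 and 0.045 m and x of ball2 in the frame of tray between -0.08 and 0.08 m and y of ball2 in the frame of tray between -0.06 and 0.06 m and z of ball2 in the frame of tray between 0 and 0.045 m and x of ball3 in the frame of tray between -0.08 and 0.08 m and y of ball3 in the frame of tray between -0.06 and 0.06 m and z of ball3 in the frame of tray between 0 and 0.045 m and x of ball4 in the frame of tray between -0.08 and 0.08 m and y of ball4 in the frame of tray between -0.06 and 0.06 m and z of ball4 in the frame of tray between 0 and 0.045 m and x of ball5 in the frame of tray between -0.08 and 0.08 m and y of ball5 in the frame of tray between -0.06 and 0.06 m and z of ball5 in the frame of tray between 0 and 0.045 m and x of ball6 in the frame of tray between -0.08 and 0.08 m and y of ball6 in the frame of tray between -0.06 and 0.06 m and z of ball6 in the frame of tray between 0 and 0.045 m), for 0.1 s.
At the end, for the whole second after the job is handed in: all six balls at rest (under 0.1 m/s) on the tray floor, tray flat (0.05 rad) and within 30 mm of its start; cup upright (0.08 rad), still, underside within 6 mm of the bench top, not touching it; clamp over 1.1 rad (all of step 3 and linear speed of each of ball1, ball2, ball3, ball4, ball5, ball6 below 0.1 m/s and angle between cup's own z axis and vertical below 0.08 rad and height (world z) of cup between -0.004 and 0.006 m and linear speed of cup below 0.02 m/s and contact force between cup and tray below 0.05 N and angle between tray's own z axis and vertical below 0.05 rad and distance of tray from where it was at the start of the episode below 0.03 m and value of joint clamp above 1.1 rad).
It fails at once if a ball is dropped or flung (faster than 1.7 m/s) (linear speed of any of ball1, ball2, ball3, ball4, ball5, ball6 above 1.7 m/s).
It fails at once if the tray is pushed more than 30 mm or tipped more than 0.25 rad (distance of tray from where it was at the start of the episode above 0.03 m or angle between tray's own z axis and vertical above 0.25 rad).
It fails at once if the cup leans on the tray with more than 35 N (contact force between cup and tray above 35 N).
It fails at once if a bystander is moved more than 25 mm (distance of any of post_cap, saucer_cup, spinner from where it was at the start of the episode above 0.025 m).
It also fails if it takes over 72 s, if anything falls off the work surface, if the arm or the gripper's body presses on something with over 40 N, if the wrist force passes 120 N, or if a joint passes its speed limit or range.

## Working session

There is one attempt and no reset: what is moved stays moved. The work goes in short steps, each a Python script; the robot and the scene stay as the last script left them, time stands still between calls to the robot, and variables do not carry over. Pictures are saved under pics/ and viewed, at most 10 in all, crops included, and the job is handed in when it is done.

```bash
ls; mkdir -p pics
cat > h.py <<'E'
import numpy as np, cv2
from scipy.spatial.transform import Rotation as R
from bench import *
def ray(cam,uv):
    p=camera_params(cam);K=np.array(p["K"]);T=np.array(p["camera_from_world"])
    d=np.linalg.solve(K,[uv[0],uv[1],1]);Rm=T[:3,:3]
    return -Rm.T@T[:3,3],Rm.T@d
def onz(cam,uv,z):
    o,d=ray(cam,uv);return o+d*(z-o[2])/d[2]
def proj(cam,P):
    p=camera_params(cam);K=np.array(p["K"]);T=np.array(p["camera_from_world"])
    c=T[:3,:3]@np.asarray(P)+T[:3,3];c=K@c;return c[:2]/c[2]
def tri(c1,u1,c2,u2):
    A=[];b=[]
    M=np.zeros((3,3));v=np.zeros(3)
    for c,u in((c1,u1),(c2,u2)):
        o,d=ray(c,u);d=d/np.linalg.norm(d);Q=np.eye(3)-np.outer(d,d);M+=Q;v+=Q@o
    return np.linalg.solve(M,v)
def snap(cam,name):
    im=read_camera(cam);cv2.imwrite(f"pics/{name}.png",cv2.cvtColor(im,cv2.COLOR_RGB2BGR));return im
E
python3 - <<'E'
from h import *
np.set_printoptions(precision=3,suppress=True)
for c in("top","side"):
    im=snap(c,c+"0")
    for n in("polisher","cup_rim","cup","tray","handle_end","clamp_pivot","gate_frame","post_cap","saucer_cup","spinner"):
        print(c,n,[(np.round(d["at"],1),round(d["confidence"],2)) for d in tip_of(c,n)[:3]])
a=cv2.imread("pics/top0.png");b=cv2.imread("pics/side0.png")
for c in ("top","side"):
    p=camera_params(c);print(c,np.array(p["K"]),np.array(p["camera_from_world"]))
print(read_time_s())
E
```

```text
pics
top polisher [(array([361.2, 222.3]), 0.65)]
top cup_rim [(array([373.9, 217.6]), 0.92), (array([444.8, 178.8]), 0.59)]
top cup [(array([429. , 187.3]), 0.85), (array([367.2, 223.1]), 0.74), (array([365.2, 215.5]), 0.24)]
top tray [(array([136.3, 303.3]), 0.91), (array([191.1, 220.8]), 0.75)]
top handle_end [(array([334.6, 216.4]), 0.51)]
top clamp_pivot [(array([327.5, 225.7]), 0.86), (array([367.2, 227.3]), 0.75), (array([332.2, 291.4]), 0.62)]
top gate_frame [(array([292.4, 138.3]), 0.65)]
top post_cap [(array([218.1, 148.4]), 0.82)]
top saucer_cup [(array([334.3, 293.5]), 0.72), (array([336.3, 218.5]), 0.34)]
top spinner [(array([381.8, 160.6]), 0.94)]
side polisher [(array([292.4, 299.4]), 0.59)]
side cup_rim [(array([294.3, 255.4]), 0.87), (array([354.7, 331.4]), 0.85)]
side cup [(array([350.5, 355. ]), 0.96), (array([288.1, 281.9]), 0.77)]
side tray [(array([267.5, 193.5]), 0.79), (array([205.5, 176.9]), 0.61)]
side handle_end [(array([276.3, 215.1]), 0.5)]
side clamp_pivot [(array([277.1, 249.9]), 0.95)]
side gate_frame [(array([356.4, 239.1]), 0.69)]
side post_cap [(array([275.6, 244.8]), 0.54), (array([328.1, 202.7]), 0.52)]
side saucer_cup [(array([220.2, 280.5]), 0.86)]
side spinner [(array([363.9, 308.9]), 0.61)]
top [[420.217   0.    281.376]
 [  0.    420.217 212.724]
 [  0.      0.      1.   ]] [[-0.012 -1.    -0.014  0.016]
 [-0.986  0.014 -0.164  0.568]
 [ 0.164  0.012 -0.986  1.017]
 [ 0.     0.     0.     1.   ]]
side [[382.772   0.    279.771]
 [  0.    382.772 208.71 ]
 [  0.      0.      1.   ]] [[ 0.982 -0.188  0.011 -0.546]
 [-0.107 -0.609 -0.786  0.159]
 [ 0.155  0.771 -0.618  1.035]
 [ 0.     0.     0.     1.   ]]
1.1
```

View pics/top0.png

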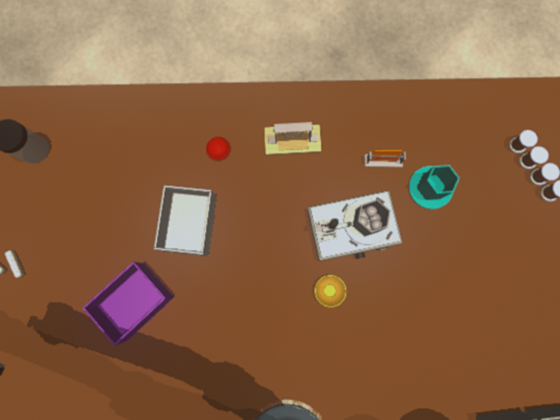

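View pics/side0.png

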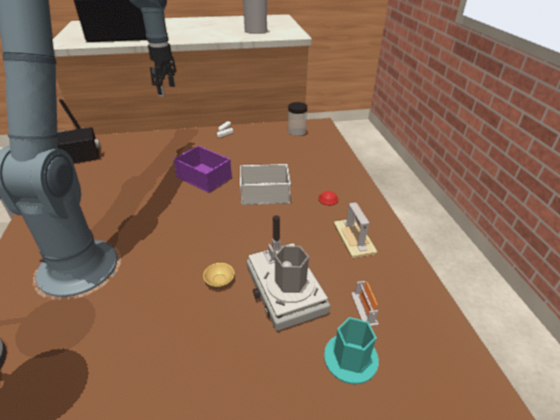

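The top view shows the grey tray at about (184,220), with the purple look-alike at (130,303). The polisher is at (355,225), with the cup of balls at (370,216) and the clamp on its left at (330,225). Next I'll enlarge the tray and the polisher to get yaw angles.

Run:
```python
from h import *
np.set_printoptions(precision=4,suppress=True)
print("cup_rim",tri("top",[373.9,217.6],"side",[294.3,255.4]))
print("pivot",tri("top",[327.5,225.7],"side",[277.1,249.9]))
print("handle",tri("top",[334.6,216.4],"side",[276.3,215.1]))
print("cup",tri("top",[367.2,223.1],"side",[288.1,281.9]))
print("tray",onz("top",[191.1,220.8],0), onz("side",[267.5,193.5],0))
print("pol",onz("top",[361.2,222.3],0), onz("side",[292.4,299.4],0))
for n,u in(("gate",[292.4,138.3]),("cap",[218.1,148.4]),("sauc",[334.3,293.5]),("spin",[381.8,160.6]),("purp",[136.3,303.3]),("turq",[429,187.3])): print(n,onz("top",u,0))
a=cv2.imread("pics/top0.png")
c1=cv2.resize(a[180:262,150:218],None,fx=5.5,fy=5.5,interpolation=cv2.INTER_CUBIC)
c2=cv2.resize(a[185:267,305:405],None,fx=4,fy=4,interpolation=cv2.INTER_CUBIC)
m=np.zeros((460,780,3),np.uint8);m[:c1.shape[0],:c1.shape[1]]=c1;m[:c2.shape[0],378:378+c2.shape[1]]=c2
cv2.imwrite("pics/m1.png",m)
```

```text
cup_rim [ 0.5429 -0.2038  0.1495]
pivot [ 0.5288 -0.1045  0.0755]
handle [ 0.5291 -0.1084  0.1955]
cup [ 0.5365 -0.2041  0.0627]
tray [0.5573 0.2478 0.    ] [0.5609 0.2479 0.    ]
pol [ 0.547  -0.2006  0.    ] [ 0.5486 -0.2088  0.    ]
gate [ 0.7805 -0.0236  0.    ]
cap [0.7553 0.1788 0.    ]
sauc [ 0.3642 -0.124   0.    ]
spin [ 0.7138 -0.263   0.    ]
purp [0.3454 0.3838 0.    ]
turq [ 0.6384 -0.3843  0.    ]
```

View pics/m1.png

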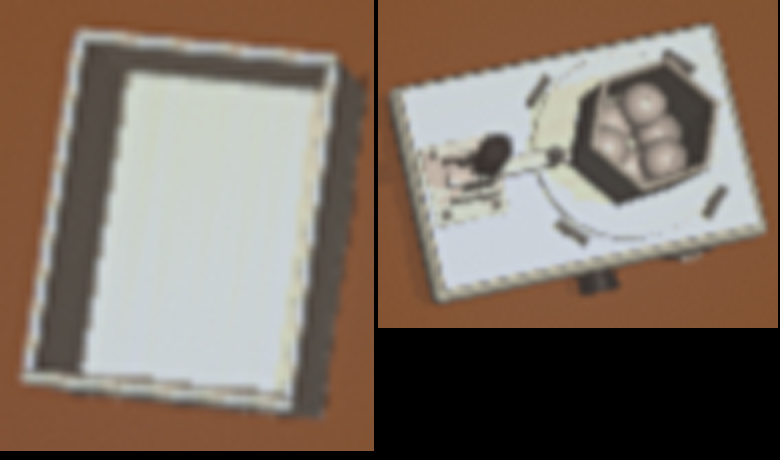

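The left crop shows the tray rim's outer corners at about (78,30), (335,55), (292,410) and (22,380). The right crop shows the plate corners at (390,90), (713,25), (765,230) and (438,300), plus the hexagonal mouth. I'll fit poses to these.

Run:
```python
from h import *
from scipy.optimize import least_squares
np.set_printoptions(precision=4,suppress=True)
f=lambda q,s,ox,oy,x0=0:[((u-x0)+.5)/s-.5+ox for u in[q[0]]]+[(q[1]+.5)/s-.5+oy]
T=[f(q,5.5,150,180) for q in[(78,30),(335,55),(292,410),(22,380)]]
P=[f(q,4,305,185,378) for q in[(390,90),(713,25),(765,230),(438,300)]]
H=[f(q,4,305,185,378) for q in[(605,78),(668,66),(715,103),(708,168),(620,203),(573,150)]]
def fit(uv,model,z,x0):
    W=np.array([onz("top",u,z)[:2] for u in uv])
    def res(x):
        c,s=np.cos(x[2]),np.sin(x[2]);return ((model@np.array([[c,s],[-s,c]])+x[:2])-W).ravel()
    r=least_squares(res,x0);print(r.x,np.degrees(r.x[2]),"res mm",r.fun.reshape(-1,2)*1e3);return r.x
# image up=+x, left=+y : TL=(+x,+y),TR=(+x,-y),BR,BL
r=lambda a,b,c,d:np.array([[b,d],[b,c],[a,c],[a,d]])
fit(T,r(-.08,.08,-.06,.06),.078,[.53,.24,0])
fit(P,r(-.07,.07,-.08,.136),.055,[.54,-.2,0])
W=np.array([onz("top",u,.15)[:2] for u in H]);c=W.mean(0);print("hex",c,[np.degrees(np.arctan2(*(w-c)[::-1])) for w in W],np.linalg.norm(W-c,axis=1))
```

```text
[ 0.5505  0.2508 -0.1146] -6.565895893615137 res mm [[ 0.1355  0.9667]
 [-0.221  -1.2865]
 [ 0.5733  0.5284]
 [-0.4878 -0.2086]]
[ 0.539  -0.2007  0.1928] 11.046567749602735 res mm [[ 1.9325  4.2092]
 [ 4.6198 -3.2335]
 [-2.8222 -4.967 ]
 [-3.7301  3.9912]]
hex [ 0.5388 -0.1991] [np.float64(38.595161046065456), np.float64(-20.063520250083442), np.float64(-70.43034255935981), np.float64(-125.75049220852172), np.float64(157.28687128558636), np.float64(105.744683688952)] [0.0372 0.0378 0.0409 0.0402 0.0463 0.0448]
```

```bash
cat >> h.py <<'E'
POL=np.array([.539,-.2005,0.]);PY=np.radians(11.05)
TRAY=np.array([.5505,.2508,0.]);TY=-.1146
LEAN=np.radians(45)
def az(a): return np.array([np.cos(a),np.sin(a),0])
def cupR(a,T):
    "cup frame (n,p,up): p at azimuth a, tilted by T toward p"
    p=az(a);up=np.array([0,0,1.]);n=np.cross(p,up)
    return R.from_rotvec(-n*T)*R.from_matrix(np.c_[n,p,up])
def toolpose(origin,a,T,sgn,g=(0,.002,.067)):
    "TCP pose for cup underside centre at origin"
    C=cupR(a,T);z=np.array([0,np.sin(LEAN),-np.cos(LEAN)]);y=np.array([sgn,0,0.])
    return np.asarray(origin)+C.apply(g),(C*R.from_matrix(np.c_[np.cross(y,z),y,z])).as_quat()
def lip_origin(edge,a,T,back=.006):
    "cup origin so that the outer corner line, 'back' below the lip, is on point edge"
    return np.asarray(edge)-cupR(a,T).apply([0,.039,.095-back])
def downq(xdir): 
    z=np.array([0,0,-1.]);return R.from_matrix(np.c_[xdir,np.cross(z,xdir),z]).as_quat()
PDIR=az(PY+np.pi/2);PX=az(PY)
E
python3 - <<'E'
from h import *
np.set_printoptions(precision=2,suppress=True)
def show(n,p,q):
    j=inverse_kinematics(p,q);print(n,np.round(p,3),None if j is None else np.array(j))
for s in(1,-1):
    show("push%d"%s,POL+PDIR*.06+[0,0,.18],downq(s*PDIR));show("pushend",POL+PDIR*.18+[0,0,.122],downq(s*PDIR))
a=TY+np.pi/2;edge=TRAY-az(a)*.06+[0,0,.078]
for s in(1,-1):
    for k in(1,0,2):
        A=PY+np.pi/2+(k-1)*np.pi/3
        show(f"grasp s{s} k{k}",*toolpose(POL+[0,0,.055],A,0,s)); show("lift",*toolpose(POL+[0,0,.17],A,0,s))
    for T in(0,50,75,90,105,115): show(f"pour{T}",*toolpose(lip_origin(edge,a,np.radians(T)),a,np.radians(T),s))
    for xy in((.61,.1),(.55,.11)): show("place",*toolpose([*xy,0],a,0,s))
E
```

```text
push1 [ 0.53 -0.14  0.18] [-0.61  0.4   0.97  1.95 -0.39  1.    0.72]
pushend [ 0.51 -0.02  0.12] [-0.65  0.34  0.71  2.08 -0.3   0.83  0.42]
push-1 [ 0.53 -0.14  0.18] [-0.84  0.71  1.38  1.95 -0.77  1.16 -2.09]
pushend [ 0.51 -0.02  0.12] [-1.08  0.78  1.38  2.09 -0.89  1.08 -2.2 ]
grasp s1 k1 [ 0.54 -0.2   0.12] [-0.01  0.92  0.85  1.59 -0.99  1.76  1.32]
lift [ 0.54 -0.2   0.24] [ 0.02  0.72  0.79  1.55 -0.87  1.83  1.17]
grasp s1 k0 [ 0.54 -0.2   0.12] [ 0.06  0.54  0.7   2.1  -1.4   1.13  0.83]
lift [ 0.54 -0.2   0.24] [-0.14  0.35  0.93  2.06 -1.21  1.19  0.58]
grasp s1 k2 [ 0.54 -0.2   0.12] [-0.14  0.99  0.75  1.35 -0.43  1.81  1.92]
lift [ 0.54 -0.2   0.24] [-0.16  0.87  0.79  1.31 -0.36  1.96  1.91]
pour0 [0.54 0.15 0.06] [-0.33  0.62  0.43  2.07 -1.35  1.06  0.97]
pour50 [0.54 0.15 0.09] [-0.84  0.48  0.54  1.93 -0.22  0.84 -0.31]
pour75 [0.54 0.16 0.11] [-1.    0.64  0.56  1.77  0.12  1.13 -0.67]
pour90 [0.54 0.17 0.12] [-1.05  0.77  0.54  1.66  0.24  1.32 -0.78]
pour105 [0.54 0.18 0.12] [-1.08  0.91  0.54  1.55  0.33  1.52 -0.83]
pour115 [0.54 0.19 0.12] [-1.09  1.02  0
[... 443 characters left out ...]
1.54 -2.45]
grasp s-1 k2 [ 0.54 -0.2   0.12] [-0.18  1.03  0.83  1.35 -0.48  1.83 -1.18]
lift [ 0.54 -0.2   0.24] [-0.18  0.88  0.83  1.31 -0.39  1.97 -1.21]
pour0 [0.54 0.15 0.06] [-0.55  0.72  0.7   2.08 -1.47  1.23 -2.12]
pour50 [0.54 0.15 0.09] [-0.42  0.43  0.04  1.91  0.08  0.85  2.59]
pour75 [0.54 0.16 0.11] [-0.58  0.57  0.01  1.75  0.42  1.21  2.23]
pour90 [0.54 0.17 0.12] [-0.64  0.69 -0.02  1.63  0.55  1.45  2.12]
pour105 [0.54 0.18 0.12] [-0.67  0.84 -0.06  1.52  0.66  1.69  2.05]
pour115 [0.54 0.19 0.12] [-1.16  1.06  0.65  1.48  0.31  1.61  2.37]
place [0.61 0.1  0.07] [-0.58  0.92  0.92  1.9  -1.53  1.48 -2.16]
place [0.55 0.11 0.07] [-0.63  0.84  0.92  2.05 -1.51  1.43 -2.09]
```

Run:
```python
from h import *
np.set_printoptions(precision=3,suppress=True)
q=downq(PDIR);off=PX*.003
P=lambda al,z:POL+PDIR*al+off+[0,0,z]
move_gripper(0.0,40)
move_ptp(P(.062,.30),q);movel(P(.062,.187),q,.12)
print(read_time_s(),read_ft_force())
for th in np.radians([0,12,24,36,48,60,70,80,87,92]):
    f=th/(np.pi/2);pin=np.array([.094+.007*f,.083+.011*f])
    pt=pin+.085*np.array([np.sin(th),np.cos(th)])+.009*np.array([-np.cos(th),np.sin(th)])
    movel(P(pt[0]-.011,pt[1]+.019),q,.1)
    print(int(np.degrees(th)),read_eef_pos(),read_ft_force())
p=np.array(read_eef_pos());movel(p+[0,0,.1],q,.2)
print(read_ft_force(),read_time_s())
move_ptp(P(-.02,.42),q)
snap("top","top1");snap("side","side1")
for c in("top","side"): print([(np.round(d["at"]),d["confidence"]) for d in tip_of(c,"handle_end")[:2]],proj(c,POL+PDIR*.209+[0,0,.094]))
w=snap("wrist","w1")
for n in("cup_rim","cup"):print(n,[(d["at"],d["confidence"]) for d in tip_of("wrist",n)[:2]])
d=[x["at"] for x in tip_of("wrist","cup_rim")[:1]]
if d: print(onz("wrist",d[0],.15))
s=cv2.imread("pics/side1.png")[180:330,200:400];s=cv2.resize(s,None,fx=1.2,fy=1.2)
m=np.zeros((420,800,3),np.uint8);m[:,:560]=cv2.imread("pics/w1.png");m[:180,560:800]=s;cv2.imwrite("pics/m2.png",m)
print(read_time_s())
```

```text
5.7417 [ 0.53  -0.334 -0.726]
0 [ 0.528 -0.128  0.188] [ 1.51  -1.942  0.098]
12 [ 0.524 -0.109  0.189] [ 0.354 -0.93  -0.372]
24 [ 0.52  -0.09   0.186] [-0.031 -0.766  1.012]
36 [ 0.517 -0.073  0.18 ] [-0.089 -0.693  0.447]
48 [ 0.514 -0.058  0.171] [-0.044 -1.445  0.317]
59 [ 0.511 -0.045  0.159] [ 1.014  0.299 -0.401]
70 [ 0.51  -0.037  0.147] [0.371 0.09  0.615]
80 [ 0.508 -0.032  0.135] [-0.655  0.444 -0.067]
87 [ 0.508 -0.029  0.126] [-0.193  1.047  0.014]
92 [ 0.509 -0.028  0.119] [0.035 0.273 1.937]
[ 0.021  0.544 -0.493] 9.4
[(array([286., 236.]), 0.74), (array([374., 216.]), 0.37)] [282.967 237.84 ]
[(array([263., 217.]), 0.54)] [259.436 219.086]
cup_rim [([318.6, 293.3], 0.85), ([286.1, 164.3], 0.72)]
cup [([281.5, 154.7], 0.79), ([319.6, 262.2], 0.79)]
[ 0.621 -0.364  0.15 ]
10.8833
```

View pics/m2.png

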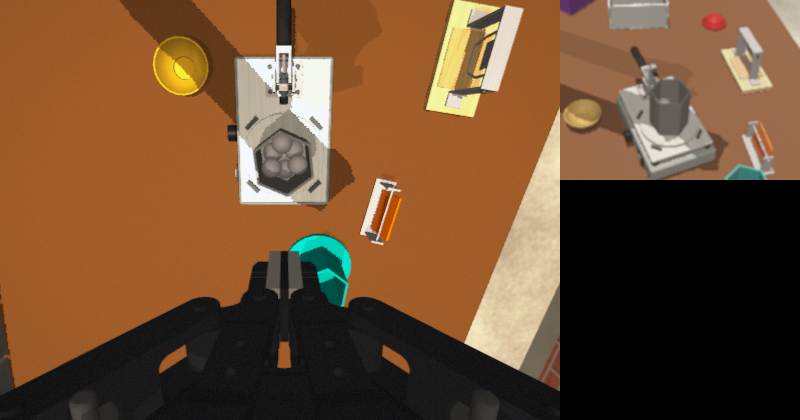

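The clamp is open: the wrist view shows the handle lying back along the polisher's +y, above the plate at (284,30). The cup mouth is at (284,158) with its corners in line with the polisher's y axis.

Run:
```python
from h import *
np.set_printoptions(precision=4,suppress=True)
for u in([286.1,164.3],[284,158]): print("rim",onz("wrist",u,.15))
print(proj("wrist",POL+[0,0,.15]),[proj("wrist",POL+[0,0,.15]+az(PY+np.pi/6+k*np.pi/3)*.039) for k in range(6)])
A=PY+np.pi/2
p,q=toolpose(POL+[0,0,.055],A,0,1);zt=R.from_quat(q).apply([0,0,1])
move_gripper(.085,100)
move_ptp(p-zt*.12,q);print(read_time_s(),read_ft_force())
snap("wrist","w2")
print([(np.round(d["at"]),d["confidence"]) for d in tip_of("wrist","cup_rim")[:2]],proj("wrist",POL+[0,0,.15]))
w=cv2.imread("pics/w2.png")
for k in range(6): cv2.circle(w,tuple(int(v) for v in proj("wrist",POL+[0,0,.15]+az(PY+np.pi/6+k*np.pi/3)*.039)),3,(0,0,255),1)
cv2.imwrite("pics/w2b.png",w)
```

```text
rim [ 0.5457 -0.2051  0.15  ]
rim [ 0.5419 -0.1983  0.15  ]
[281.2435 159.3753] [array([310.3835, 142.5309]), array([281.2027, 125.1495]), array([252.0689, 142.4677]), array([252.8938, 175.7629]), array([281.2821, 191.7817]), array([309.6375, 175.8306])]
12.5833 [1.2922 0.651  0.2229]
[(array([284., 202.]), 0.76), (array([299., 235.]), 0.18)] [279.1509 197.5285]
```

View pics/w2b.png

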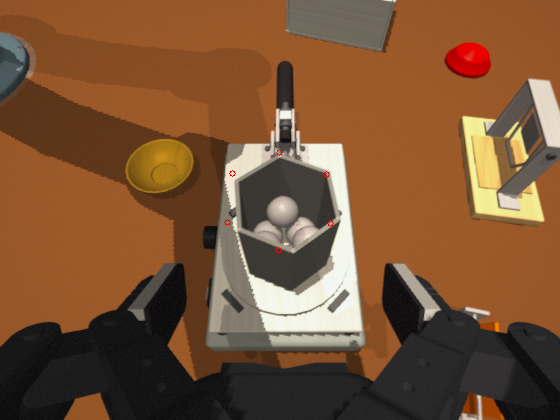

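The wrist view shows the mouth corners near (284,157), (328,172), (338,217), (292,250), (238,217) and (240,182), about 6 px to the right of my prediction. I'll refit from these and then grasp.

Run:
```python
from h import *
from scipy.optimize import least_squares
np.set_printoptions(precision=4,suppress=True)
U=np.array([(328,172),(284,157),(240,182),(238,217),(292,250),(338,217)])
def res(x): return np.array([proj("wrist",[x[0],x[1],.15]+az(x[2]+np.pi/6+k*np.pi/3)*.039)-U[k] for k in range(6)]).ravel()
r=least_squares(res,[*POL[:2],PY],loss="soft_l1");x=r.x;print(x,np.degrees(x[2]),res(x).reshape(6,2))
cen=np.array([.544,-.2,0])*.5+.5*np.array([x[0],x[1],0]);A=.5*(x[2]+PY)+np.pi/2;print(cen,A)
open("cen.txt","w").write(f"{cen[0]} {cen[1]} {A}")
p,q=toolpose(cen+[0,0,.055],A,0,1);zt=R.from_quat(q).apply([0,0,1])
move_ptp(p-zt*.12,q)
for d in(.06,.03,.015,0): movel(p-zt*d,q,.1);print(d,read_ft_force())
move_gripper(.06,100);print(read_finger_gap(),read_grasp_force(),read_ft_force(),read_ft_torque(),read_time_s())
snap("side","s3")
w=cv2.imread("pics/s3.png")[130:360,150:420];cv2.imwrite("pics/s3b.png",cv2.resize(w,None,fx=2.4,fy=2.4))
```

```text
[ 0.5443 -0.1991  0.2669] 15.29386989879586 [[ 3.9858 -0.8003]
 [-0.7024 -4.859 ]
 [-2.1975 -5.7077]
 [-0.0714  8.4751]
 [-0.3631  0.0089]
 [ 2.0714  2.4038]]
[ 0.5442 -0.1995  0.    ] 1.8006899605204032
0.06 [-0.7508 -0.1076 -0.5029]
0.03 [ 0.7301 -0.3896  0.1477]
0.015 [ 0.6136 -0.0559  0.2346]
0 [ 0.0299 -0.1154  0.0983]
0.06780212229062835 112.31388723797863 [-2.5432 -1.7467  5.764 ] [-0.3476  1.204   0.5202] 15.0333
```

View pics/s3b.png

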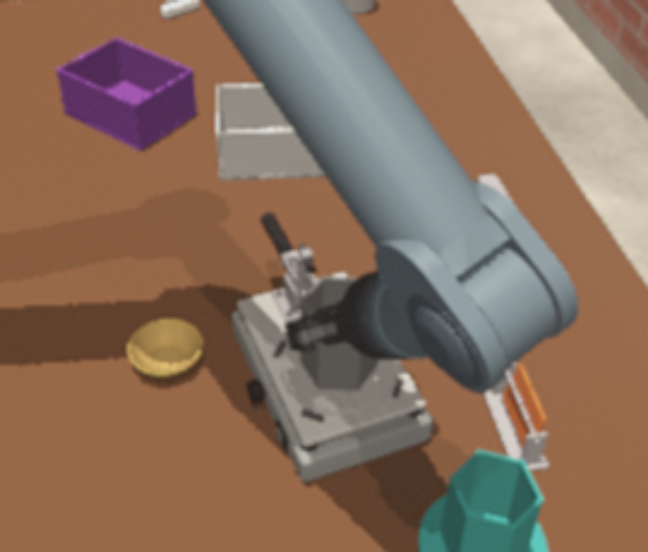

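The grasp is good: gap 67.8 mm, across two flats. Next I lift, carry the cup to the tray, tilt it to 55° above the tray edge, and look.

```bash
cat >> h.py <<'E'
def ft(n=6):
    v=[]
    for _ in range(n): v.append(read_ft_force());pause(.02)
    return np.mean(v,0)
a=TY+np.pi/2;edge=TRAY-az(a)*.06+np.array([0,0,.078]);BACK=.012
E
python3 - <<'E'
from h import *
np.set_printoptions(precision=3,suppress=True)
x,y,A=map(float,open("cen.txt").read().split());c=np.array([x,y,0])
p,q=toolpose(c+[0,0,.075],A,0,1);movel(p,q,.05);print(ft(),read_finger_gap())
movel(*toolpose(c+[0,0,.20],A,0,1),.12);print(ft())
T=np.radians(55);up=np.array([0,0,.06])
move_ptp(*toolpose(np.r_[(edge-az(a)*.20)[:2],.2],a,0,1));print(read_time_s())
for t in(18,36,55):
    o=lip_origin(edge,a,T,BACK)+up;f=t/55;s=np.r_[(edge-az(a)*.20)[:2],.2]
    move_ptp(*toolpose(s*(1-f)+o*f,a,np.radians(t),1))
print(read_time_s(),ft(),read_finger_gap())
movel(*toolpose(lip_origin(edge,a,T,BACK)+[0,0,.015],a,T,1),.06)
print(ft(10),read_time_s())
s=snap("side","s4");t=snap("top","t4")
m=np.zeros((600,800,3),np.uint8)
m[:450,:400]=cv2.resize(cv2.imread("pics/s4.png")[90:315,180:380],None,fx=2,fy=2)
m[:450,400:]=cv2.resize(cv2.imread("pics/t4.png")[130:355,120:320],None,fx=2,fy=2)
cv2.imwrite("pics/m4.png",m[:450])
E
```

```text
[-0.332  0.126 -7.056] 0.06750833395336808
[ 0.167 -0.146 -6.712]
17.8167
19.1167 [ 0.364 -1.866 -6.777] 0.06729362610966315
[-0.004 -0.012 -6.539] 20.2833
```

View pics/m4.png

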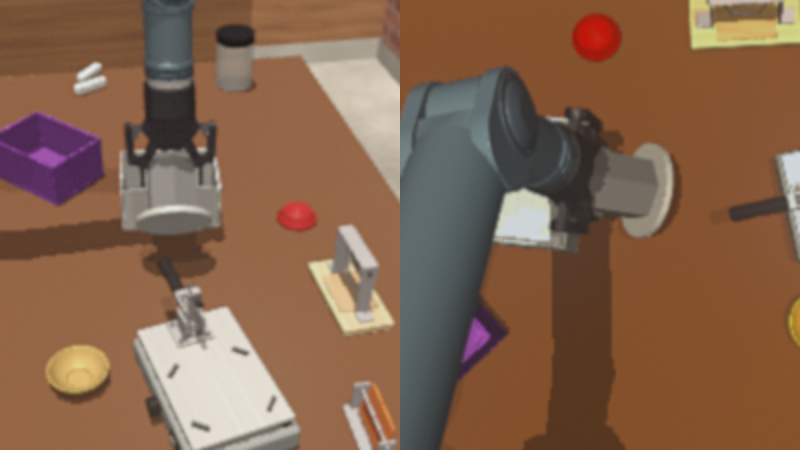

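The cup is tilted at the tray's near edge with the lip just over it. Now I'll lower it slowly until it touches.

Run:
```python
from h import *
np.set_printoptions(precision=3,suppress=True)
T=np.radians(55);base=ft(12);ok=False
for dz in np.arange(.014,-.012,-.001):
    movel(*toolpose(lip_origin(edge,a,T,BACK)+[0,0,dz],a,T,1),.02)
    f=ft(5)-base
    if f[2]>1.2 or abs(f[1])>2.5:
        f=ft(15)-base
        print("touch?",dz,f)
        if f[2]>1.5 : ok=True;break
pause(.3);print(ok,dz,ft(10)-base,read_eef_pos(),read_time_s())
open("dz.txt","w").write(str(dz))
```

```text
touch? -0.004999999999999982 [-0.151 -0.495  4.316]
True -0.004999999999999982 [-0.084 -0.354  5.42 ] [0.54  0.157 0.094] 27.9667
```

The lip rests on the edge at about 5 N with negligible side force. Next I pour slowly about the lip.

Run:
```python
from h import *
np.set_printoptions(precision=2,suppress=True)
dz=float(open("dz.txt").read())
def pose(t,clr):
    T=np.radians(t);o=edge-cupR(a,T).apply([0,.039+dz*np.sin(np.radians(55)),.095-BACK])+[0,0,clr]
    return toolpose(o,a,T,1)
for t in np.arange(55,111,2.5):
    movel(*pose(t,.0 if t<56 else min(.003,.001+(t-55)*.00005)),speed=.012)
    if t>=67: pause(.15);print(t,ft(4),round(read_time_s(),1))
pause(.4);print(ft(15),read_time_s(),read_finger_gap())
snap("top","t5");snap("side","s5")
m=np.zeros((450,800,3),np.uint8)
m[:,:400]=cv2.resize(cv2.imread("pics/s5.png")[90:315,180:380],None,fx=2,fy=2)
m[:,400:]=cv2.resize(cv2.imread("pics/t5.png")[130:355,120:320],None,fx=2,fy=2)
cv2.imwrite("pics/m5.png",m)
```

```text
67.5 [ 0.19  0.06 -6.54] 30.1
70.0 [ 0.14  0.1  -6.37] 30.6
72.5 [ 0.31  0.04 -6.57] 31.1
75.0 [-0.05  0.37 -6.69] 31.6
77.5 [ 0.22 -0.27 -6.87] 32.1
80.0 [-0.09 -0.03 -7.23] 32.6
82.5 [ 0.15  0.21 -6.91] 33.2
85.0 [-0.23  0.1  -6.02] 33.7
87.5 [-0.15 -0.23 -7.05] 34.2
90.0 [-0.08  0.31 -6.57] 34.7
92.5 [-0.28  0.09 -5.91] 35.2
95.0 [ 0.35  0.02 -4.47] 35.7
97.5 [-0.01 -0.45 -2.52] 36.2
100.0 [-0.12  0.24 -2.29] 36.7
102.5 [ 0.61  0.03 -1.7 ] 37.2
105.0 [-0.42 -0.39 -2.3 ] 37.7
107.5 [-0.09 -0.24 -1.69] 38.2
110.0 [ 0.01  0.1  -1.91] 38.7
[ 0.17 -0.17 -2.  ] 39.3417 0.06728791026581708
```

View pics/m5.png

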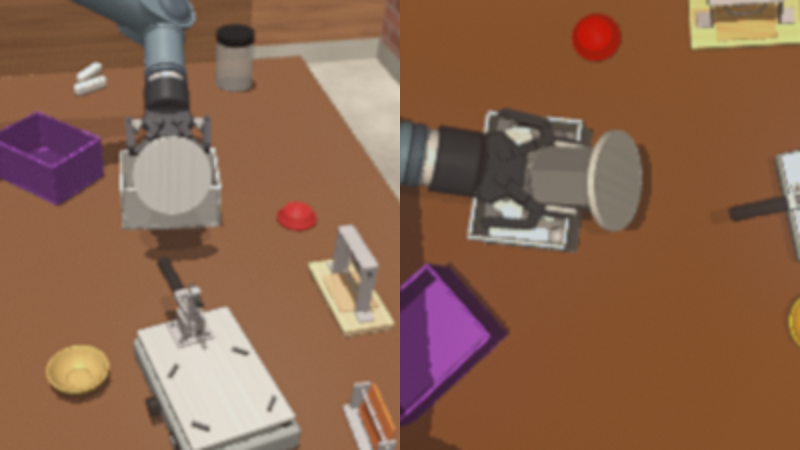

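The load reads 2.0 N, the weight of the empty cup, so all six balls are out. Now I retreat, stand the cup upright and place it beside the tray.

Run:
```python
from h import *
np.set_printoptions(precision=3,suppress=True)
p=np.array(read_eef_pos());movel(p+[0,0,.09],None,.08)
PL=np.array([.60,.09,0]);o0=lip_origin(edge,a,np.radians(110),BACK)+[0,0,.10];o1=PL+[0,0,.14]
for t in(85,55,25,0):
    f=1-t/110;move_ptp(*toolpose(o0*(1-f)+o1*f,a,np.radians(t),1))
movel(*toolpose(PL+[0,0,.03],a,0,1),.1);base=ft(15);print(base,read_time_s())
for z in np.arange(.014,-.013,-.001):
    movel(*toolpose(PL+[0,0,z],a,0,1),.02)
    if (ft(4)-base)[2]>1.5 and (ft(12)-base)[2]>1.5: break
print("z",z,ft(10)-base,read_time_s())
move_gripper(.085);pause(.2)
p,q=toolpose(PL+[0,0,z],a,0,1);zt=R.from_quat(q).apply([0,0,1])
movel(p-zt*.14,q,.12)
move_ptp(p-zt*.14+[0,-.15,.15],q);print(read_time_s())
snap("top","t6");snap("side","s6")
for c,n in(("top","cup"),("top","tray"),("top","cup_rim")):print(n,[(onz(c,d["at"],.095 if n=="cup_rim" else 0),round(d["confidence"],2)) for d in tip_of(c,n)[:3]])
m=np.zeros((450,800,3),np.uint8)
m[:,:400]=cv2.resize(cv2.imread("pics/s6.png")[90:315,180:380],None,fx=2,fy=2)
m[:,400:]=cv2.resize(cv2.imread("pics/t6.png")[130:355,120:320],None,fx=2,fy=2)
cv2.imwrite("pics/m6.png",m)
```

```text
[ 0.23   0.052 -1.88 ] 44.0667
z 0.0010000000000000113 [-1.624 -0.972  7.104] 49.5667
52.2667
cup [(array([ 0.632, -0.381,  0.   ]), 0.82), (array([0.598, 0.084, 0.   ]), 0.68)]
tray [(array([0.344, 0.39 , 0.   ]), 0.85), (array([0.544, 0.25 , 0.   ]), 0.81)]
cup_rim [(array([0.595, 0.086, 0.095]), 0.93), (array([ 0.637, -0.389,  0.095]), 0.71)]
```

View pics/m6.png

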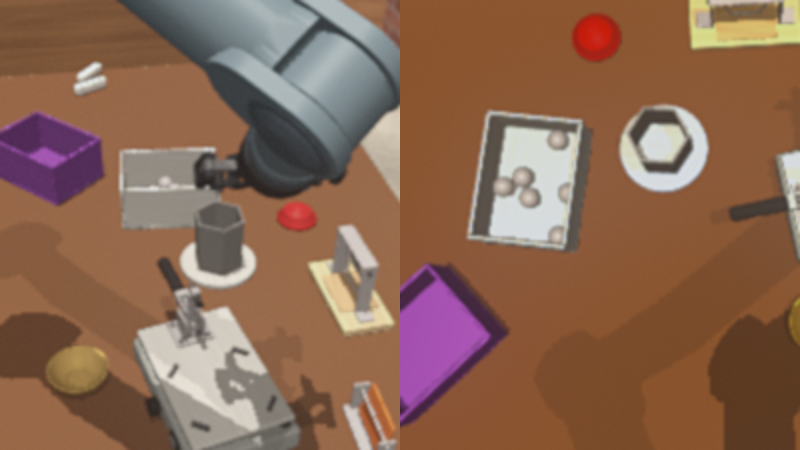

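All six balls are in the tray at (558,140), (523,176), (504,187), (529,198), (566,193) and (557,235). The cup stands empty and upright, clear of the tray, and the clamp is open.

```bash
python3 -c "
from bench import *
pause(1);print(sign_off(),read_time_s())"
```

```text
the job is handed in; nothing more can be done
the job is handed in; nothing more can be done
```

The job is handed in: clamp open, all six balls in the tray, and the empty cup upright on the bench beside it; the sign-off returned no verdict.

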